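Swap the ride control cards and set the power dial

ROBOT

A 6-joint arm with a two-finger parallel gripper is mounted at the origin on the work surface. World frame = base frame: x ahead of the robot, y to its left, z up, the work surface at z = 0. Lengths are in m, angles in rad, forces in N, time in s.
With the tool pointing down it reaches from about 0.35 to 0.85 m from the base axis. Payload 8.1 kg.
Tool frame: the origin (TCP) lies between the finger pads; the fingertips stand 19 mm ahead of it and the grasp point (between the pads) is the TCP; z points along the fingers, y is the line along which they close (so a half turn about z gives the same grasp; the last joint's range is limited). The gripper opens to 93 mm and grips with 3 to 60 N. Pads are 15 mm wide; open, the fingers measure 128 mm over their backs; the gripper's body (75 mm by 188 mm) begins 65 mm behind the grasp point.
Start: joints at [1.255, 0.13, 1.488, -0, 1.523, -0.085], TCP at [0.137, 0.584, 0.238] pointing down, gripper open.
Joint ranges: [-2.96, 2.96], [-0.89, 2.26], [0.02, 2.5], [-1.34, 4.48], [0, 2.73], [-2.66, 2.66]. Speed limits (rad/s): [2.39, 2.39, 2.79, 3.14, 3.14, 3.14].

INTERFACE

Orientations are given as a rotation vector (axis times angle).
In Python, from station import sense, camera, camera_model, sign_off, nets gives the robot as it stands.
- The arm moves only by the tool play_rows, never from a script. Its argument "targets" is a list of rows, each a list of 3 entries, a list of its own where there are three numbers: the opening, from 0 (shut) to 1 (fully open), then the shift along the world's x, y, z in m, then the turn about the world's z in degrees. In form: [[gripper, [x, y, z], spin], ...]. A call has 1 to 20 rows; each row shifts and turns the commanded pose from where the row before left it; what a row does not reach is not made up. A row lasts 1/12 s, in which the tool goes at most 41.7 mm and 7.16 degrees, less where a joint would pass 70% of its speed; a pose out of reach is approached as far as the arm can. A call is refused whole if a number of a shift passes 0.0417 or a number of a turn 7.16, either way. A call with a gripper value outside its range is refused whole. The fingers move at their own pace and stop on an object; "squeeze" is the grip in N (left out, the last holds). Time passes only in rows, so rows that do not move let the fingers close. It gives the time, the measured TCP pose, the force, the opening and the grip force at its end, in the units of the state.
- sense(): the state, without advancing time (a new reading comes with each control period).
- camera(name): name is "scene" or "top"; returns the picture (400x640x3 uint8, blue, green, red); there is no depth.
- camera_model(name): a dict with "camera_matrix" (3x3 intrinsics, pixels), "R" (3x3) and "t" (3): a world point X has camera coordinates R X + t. Camera axes: x right, y down, z forward; pixel columns grow to the right and rows downward; lengths in m; the calibration is good to about 2 mm. A picture is of the moment at which its call begins. camera_model takes no time and is no camera call.
- sign_off(): hands the job in; it is judged then, once.
Trained networks look in the newest picture that a camera, given by its name, has taken for a name from the list of things; names that differ only in an ending like _2 or _b are one class to them, and where a whole thing is asked for, a point or a joint stands for the part that bears it (a point fixed in the world has none). Each returns a list of dicts, best first, with "conf" (0 to 1); they miss things now and then, are a little off and sometimes report something else, mostly with a low value. They report only what shows in the picture. A call takes as long as a camera call. They do not tell look-alikes from the thing itself.
- nets.find_in(name, camera): "pixel" ([column, row] in pixels, amid what is visible of it).
The state is a dict: "time_s": time; "qpos": joint angles; "joint_vel": joint speeds; "joint_torque": joint torques, N m; "tool_pos": TCP position; "eef_rot": TCP orientation; "contact_force": force on the tool from outside, world axes, zero at the start; "wrist_torque": the same for the moment, N m; "width": opening from 0.0 (shut) to 1.0 (fully open); "grasp_force": force on a finger pad.
Only numpy, scipy, OpenCV 4.12 (cv2) and the standard library are available. Lean on these libraries where they do the work, as an engineer would, in place of code of your own. Each camera call takes 0.05 s, during which the arm holds its last target. There are 200 camera calls.

TASK

Service the fairground ride controller on the model railway: turn the power dial all the way back to off, pull the old card with the round handle out of the rack and put it in the wooden scrap tray, and slide every new card that stands on the layout into a free slot of the rack, fully home. Cards may move in the rack only while the dial is at off. Then turn the dial up to the sixth click from off, never beyond it, and leave the other card in the rack and the layout models (wagon, pine tree, signpost) as they are.

Things in the scene. Friction and masses are not known exactly. Their poses are not given: they have to be found in the camera images.
- dial (a joint): Power dial, black knob on the black controller box. Angle in rad: 0 = off (at its stop), growing clockwise seen from above. Nine positions, 0 to 8, 0.5236 rad (30 degrees) apart, each held by a click (detent) that takes about 0.06 N m to leave; let go, it falls into the nearest. Position 6 is at 3.142 rad; the far stop is position 8.
- controller: Fixed black controller box 115 x 115 x 45 mm, origin under its centre, the dial on top at its centre. Ticks on the silver scale round the dial mark the nine positions; the tick of off is longer and fatter. A white line on the knob points to the present one.
- dial_grip (a point): On the dial's axis, half-way up its grip bar: a bar 46 mm long, 13 mm thick, its top 12 mm above this point and its foot (a 52 mm skirt) 16 mm below. The point is 71 mm above the layout. Its x runs along the bar towards the white pointer end, z up; it turns with the dial.
- old_c (a point): Old card, in a slot at the start. Heavy black foot 38 (x) x 50 x 16 mm on which it stands by itself, upright brown circuit board 3 mm thick, 80 wide, 8 to 80 mm above the underside, round handle 14 mm across from 80 to 104 mm, round cap 24 x 5 mm on it. Point: its centre, 54.5 mm up (handle middle 37.5 mm higher); x across the board (thin way), y along it, z up. Same either way round. 220 g.
- keep_c (a point): Card that stays in the rack; shaped like the new ones. Heavy black foot 38 (x) x 50 x 16 mm on which it stands by itself, upright brown circuit board 3 mm thick, 80 wide, 8 to 80 mm above the underside, grey bar handle 12 mm thick, 36 along the board, from 80 to 104 mm, cap 18 x 44 x 5 mm on it. Point: its centre, 54.5 mm up (handle middle 37.5 mm higher); x across the board (thin way), y along it, z up. Same either way round. 220 g.
- rack: Fixed aluminium card rack 210 x 104 mm, 74 high, open on top, four slots side by side along its x, 50 mm apart. Each has two white upright guides, 68 mm apart, with grooves 5.6 mm wide (83.6 mm from groove bottom to groove bottom) for the board's edges; tops flared. Origin under its centre; floor inside 8 mm up; a card is home when its foot stands on it.
- tray: Loose wooden scrap tray, open box 120 x 130 mm, 30 mm high, walls and floor 4 mm; origin at the centre of its underside, z up.
- new0_c (a point): New card 1 (None if absent), on the layout at the start. Heavy black foot 38 (x) x 50 x 16 mm on which it stands by itself, upright brown circuit board 3 mm thick, 80 wide, 8 to 80 mm above the underside, grey bar handle 12 mm thick, 36 along the board, from 80 to 104 mm, cap 18 x 44 x 5 mm on it. Point: its centre, 54.5 mm up (handle middle 37.5 mm higher); x across the board (thin way), y along it, z up. Same either way round. 220 g.
- new1_c (a point): New card 2 (None if absent), on the layout at the start. Heavy black foot 38 (x) x 50 x 16 mm on which it stands by itself, upright brown circuit board 3 mm thick, 80 wide, 8 to 80 mm above the underside, grey bar handle 12 mm thick, 36 along the board, from 80 to 104 mm, cap 18 x 44 x 5 mm on it. Point: its centre, 54.5 mm up (handle middle 37.5 mm higher); x across the board (thin way), y along it, z up. Same either way round. 220 g.
- new2_c (a point): New card 3 (None if absent), on the layout at the start. Heavy black foot 38 (x) x 50 x 16 mm on which it stands by itself, upright brown circuit board 3 mm thick, 80 wide, 8 to 80 mm above the underside, grey bar handle 12 mm thick, 36 along the board, from 80 to 104 mm, cap 18 x 44 x 5 mm on it. Point: its centre, 54.5 mm up (handle middle 37.5 mm higher); x across the board (thin way), y along it, z up. Same either way round. 220 g.
- slot0 (a point): Slot 1 of the rack, at x = -75 mm of the rack: the place of a card's centre point when the card is home (62.5 mm above the layout); x across the slot, y along it.
- slot1 (a point): Slot 2 of the rack, at x = -25 mm of the rack: the place of a card's centre point when the card is home (62.5 mm above the layout); x across the slot, y along it.
- slot2 (a point): Slot 3 of the rack, at x = 25 mm of the rack: the place of a card's centre point when the card is home (62.5 mm above the layout); x across the slot, y along it.
- slot3 (a point): Slot 4 of the rack, at x = 75 mm of the rack: the place of a card's centre point when the card is home (62.5 mm above the layout); x across the slot, y along it.
- wagon: Popcorn wagon model, 60 x 72 x 87 mm, loose, to be left alone; origin under its centre.
- pine: Pine tree model, 56 mm across, 90 mm high, loose, to be left alone; origin under its centre.
- sign: White signpost model, 45 mm wide, 79 mm high, loose, to be left alone; origin under its centre.
There are look-alikes about, which are no part of the job. What is shaped like the part that bears new2_c but yellow is not meant. What is shaped like the part that bears old_c but purple is not meant.

How it is judged:
On the way, in this order (a step that is already met when the one before it is completed fails the run):
1. the dial is turned back to off (value of joint dial below 0.2 rad), for 0.2 s.
2. with the dial at off, the old card is in the tray and every new card is home in a slot (value of joint dial below 0.3 rad and x of old_c in the frame of tray between -0.06 and 0.06 m and y of old_c in the frame of tray between -0.065 and 0.065 m and z of old_c in the frame of tray between 0 and 0.075 m and (distance between new0_c and slot0 below 0.006 m or distance between new0_c and slot1 below 0.006 m or distance between new0_c and slot2 below 0.006 m or distance between new0_c and slot3 below 0.006 m) and angle between each of new0_c, new1_c, new2_c, keep_c's own z axis and vertical below 0.08 rad and (distance between new1_c and slot0 below 0.006 m or distance between new1_c and slot1 below 0.006 m or distance between new1_c and slot2 below 0.006 m or distance between new1_c and slot3 below 0.006 m) and (distance between new2_c and slot0 below 0.006 m or distance between new2_c and slot1 below 0.006 m or distance between new2_c and slot2 below 0.006 m or distance between new2_c and slot3 below 0.006 m) and (distance between keep_c and slot0 below 0.006 m or distance between keep_c and slot1 below 0.006 m or distance between keep_c and slot2 below 0.006 m or distance between keep_c and slot3 below 0.006 m)), for 0.2 s.
3. the dial stands at the sixth click (value of joint dial between 2.94159 and 3.34159 rad), for 0.2 s.
At the end, for the whole second after the job is handed in: the dial rests at click 6 (3.142 rad, within 0.2), the old card is inside the tray (centre within its walls and less than 75 mm above its underside), every new card and the card that stays are upright within 0.08 rad with their centre within 6 mm of a slot's home point, all at rest (all of step 3 and velocity of joint dial below 0.1 rad/s and x of old_c in the frame of tray between -0.06 and 0.06 m and y of old_c in the frame of tray between -0.065 and 0.065 m and z of old_c in the frame of tray between 0 and 0.075 m and (distance between new0_c and slot0 below 0.006 m or distance between new0_c and slot1 below 0.006 m or distance between new0_c and slot2 below 0.006 m or distance between new0_c and slot3 below 0.006 m) and angle between each of new0_c, new1_c, new2_c, keep_c's own z axis and vertical below 0.08 rad and (distance between new1_c and slot0 below 0.006 m or distance between new1_c and slot1 below 0.006 m or distance between new1_c and slot2 below 0.006 m or distance between new1_c and slot3 below 0.006 m) and (distance between new2_c and slot0 below 0.006 m or distance between new2_c and slot1 below 0.006 m or distance between new2_c and slot2 below 0.006 m or distance between new2_c and slot3 below 0.006 m) and (distance between keep_c and slot0 below 0.006 m or distance between keep_c and slot1 below 0.006 m or distance between keep_c and slot2 below 0.006 m or distance between keep_c and slot3 below 0.006 m) and linear speed of each of new0, new1, new2, old, keep below 0.02 m/s); the robot touches nothing.
It fails at once if the dial is turned more than half a click beyond the sixth (value of joint dial above 3.40339 rad).
It fails at once if a card is part-way in the rack's guides (10 to 47 mm above home) while the dial is on (above 0.45 rad) (value of joint dial above 0.45 rad and ((x of new0_c in the frame of rack between -0.1 and 0.1 m and y of new0_c in the frame of rack between -0.02 and 0.02 m and z of new0_c in the frame of rack between 0.0725 and 0.11 m) or (x of new1_c in the frame of rack between -0.1 and 0.1 m and y of new1_c in the frame of rack between -0.02 and 0.02 m and z of new1_c in the frame of rack between 0.0725 and 0.11 m) or (x of new2_c in the frame of rack between -0.1 and 0.1 m and y of new2_c in the frame of rack between -0.02 and 0.02 m and z of new2_c in the frame of rack between 0.0725 and 0.11 m) or (x of old_c in the frame of rack between -0.1 and 0.1 m and y of old_c in the frame of rack between -0.02 and 0.02 m and z of old_c in the frame of rack between 0.0725 and 0.11 m) or (x of keep_c in the frame of rack between -0.1 and 0.1 m and y of keep_c in the frame of rack between -0.02 and 0.02 m and z of keep_c in the frame of rack between 0.0725 and 0.11 m))).
It fails at once if the card that stays is moved more than 20 mm (distance of keep_c from where it was at the start of the episode above 0.02 m).
It fails at once if a layout model is moved more than 20 mm or tipped over (distance of any of wagon, pine, sign from where it was at the start of the episode above 0.02 m or angle between any of wagon, pine, sign's own z axis and vertical above 0.5 rad).
Of new0, new1, new2 only 2 to 3 are there at a start; the rules pass over those that are not, and their reading is None.
At some moment in a run one of tray, new0, new1, new2 may be knocked a few centimetres aside while the robot is not near it.
Once in a run the grip may slacken for a moment while it holds something.
It also fails if it takes over 210 s, if anything falls off the work surface, if the arm or the gripper's body presses on something with over 40 N, if the wrist force passes 120 N, or if a joint passes its speed limit or range.

## Working session

There is one attempt and no reset: what is moved stays moved. The work goes in short steps, Python scripts to look and compute and a tool call to move; the robot and the scene stay as the last step left them, time stands still between calls to the robot, and variables do not carry over. Pictures are saved under pics/ and viewed, at most 14 in all, crops included, and the job is handed in when it is done.

Besides the shell and the picture viewer there is one more tool, called after "Emit:" by a JSON object that holds its "api" and its "payload", one argument or row to a line. play_rows: Moves the arm, as the interface text tells. Its arguments: {"type":"object","properties":{"targets":{"type":"array"},"squeeze":{"type":"number"}},"required":["targets"]}

```bash
mkdir -p pics; ls; cat > h.py <<'E'
import numpy as np, cv2
from station import sense, camera, camera_model, sign_off, nets
def ray(px, z, cam):
    m=camera_model(cam); K=np.array(m["camera_matrix"]);R=np.array(m["R"]);t=np.array(m["t"])
    c=-R.T@t; d=R.T@np.linalg.inv(K)@np.array([px[0],px[1],1.0])
    return c+d*(z-c[2])/d[2]
def proj(X,cam):
    m=camera_model(cam); K=np.array(m["camera_matrix"]);p=K@(np.array(m["R"])@np.array(X)+np.array(m["t"]))
    return p[:2]/p[2]
E
python3 - <<'E'
from h import *
for c in("top","scene"):
    cv2.imwrite(f"pics/{c}0.png",camera(c)); m=camera_model(c)
    print(c,np.round(-np.array(m["R"]).T@np.array(m["t"]),3),np.round(m["camera_matrix"],0).tolist())
    for n in["dial","old_c","keep_c","new0_c","rack","tray","wagon","pine","sign","controller"]:
        print(n,[(np.round(r["pixel"]).tolist(),round(r["conf"],2)) for r in nets.find_in(n,c)])
s=sense();print({k:np.round(v,3).tolist() for k,v in s.items()})
E
```

```text
pics
top [0.464 0.057 0.869] [[363.0, 0.0, 320.0], [0.0, 363.0, 198.0], [0.0, 0.0, 1.0]]
dial [([309.0, 165.0], 0.57)]
old_c [([163.0, 194.0], 0.94), ([222.0, 206.0], 0.71)]
keep_c [([216.0, 230.0], 0.79)]
new0_c [([473.0, 196.0], 0.92)]
rack [([219.0, 220.0], 0.83)]
tray [([336.0, 244.0], 0.89)]
wagon [([458.0, 141.0], 0.86), ([219.0, 221.0], 0.28)]
pine [([338.0, 100.0], 0.76)]
sign [([461.0, 271.0], 0.69), ([471.0, 197.0], 0.69)]
controller [([311.0, 166.0], 0.93)]
scene [1.431 0.75  1.036] [[512.0, 0.0, 318.0], [0.0, 512.0, 204.0], [0.0, 0.0, 1.0]]
dial [([271.0, 160.0], 0.56)]
old_c [([381.0, 246.0], 0.98), ([419.0, 287.0], 0.67)]
keep_c [([396.0, 235.0], 0.76), ([382.0, 257.0], 0.18)]
new0_c [([231.0, 170.0], 0.71), ([378.0, 261.0], 0.46), ([330.0, 204.0], 0.27)]
rack [([376.0, 261.0], 0.67)]
tray [([328.0, 204.0], 0.75)]
wagon [([209.0, 192.0], 0.61)]
pine [([242.0, 259.0], 0.65)]
sign [([258.0, 205.0], 0.69), ([272.0, 159.0], 0.64)]
controller [([302.0, 240.0], 0.79)]
{'time_s': 1.1, 'qpos': [1.255, 0.13, 1.488, -0.0, 1.523, -0.085], 'joint_vel': [-0.0, -0.001, 0.0, -0.001, 0.0, -0.001], 'joint_torque': [-0.0, -55.975, -49.208, 0.077, 0.022, -0.0], 'tool_pos': [0.137, 0.584, 0.238], 'eef_rot': [0.362, 3.121, -0.0], 'contact_force': [0.935, 0.328, -0.073], 'wrist_torque': [-0.042, -0.012, 0.011], 'grasp_force': 0.0, 'width': 0.998}
```

View pics/top0.png

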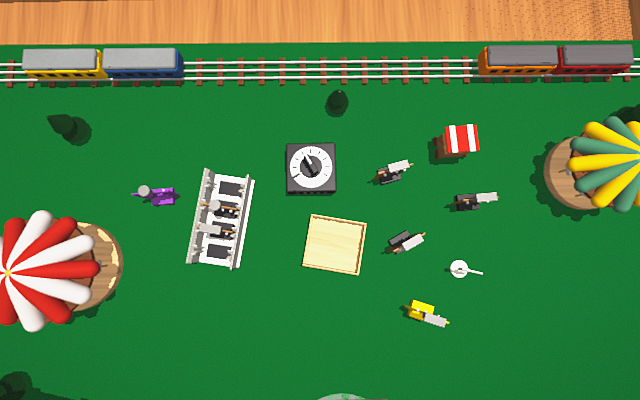

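View pics/scene0.png

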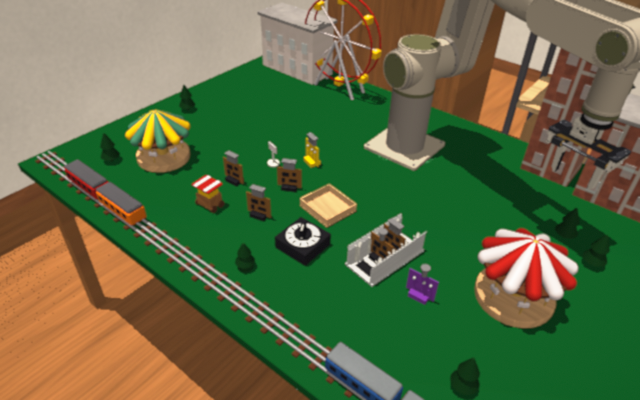

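The top view shows the rack with the old card (215,205) and the keep card (208,230). The dial is at (310,166) and the tray at (335,245). The three new cards are at (400,166), (487,197) and (413,241), and the yellow and purple ones are decoys. Next I'll zoom in for measurements.

```bash
python3 - <<'E'
from h import *
im=cv2.imread("pics/top0.png")
a=cv2.resize(im[140:280,180:260],None,fx=5,fy=4*1.25,interpolation=cv2.INTER_CUBIC)[:600]
b=cv2.resize(im[140:200,280:340],None,fx=6.5,fy=6.5,interpolation=cv2.INTER_CUBIC)
b=cv2.copyMakeBorder(b,0,max(0,600-b.shape[0]),0,0,cv2.BORDER_CONSTANT)
a=cv2.resize(im[160:275,180:260],None,fx=5,fy=5,interpolation=cv2.INTER_CUBIC)
a=cv2.copyMakeBorder(a,0,600-a.shape[0],0,0,cv2.BORDER_CONSTANT)
cv2.imwrite("pics/z1.png",np.hstack([a,b]))
cv2.imwrite("pics/z2.png",cv2.resize(im[150:290,365:505],None,fx=4.2,fy=4.2,interpolation=cv2.INTER_CUBIC))
print(np.hstack([a,b]).shape)
E
```

```text
(600, 790, 3)
```

View pics/z1.png

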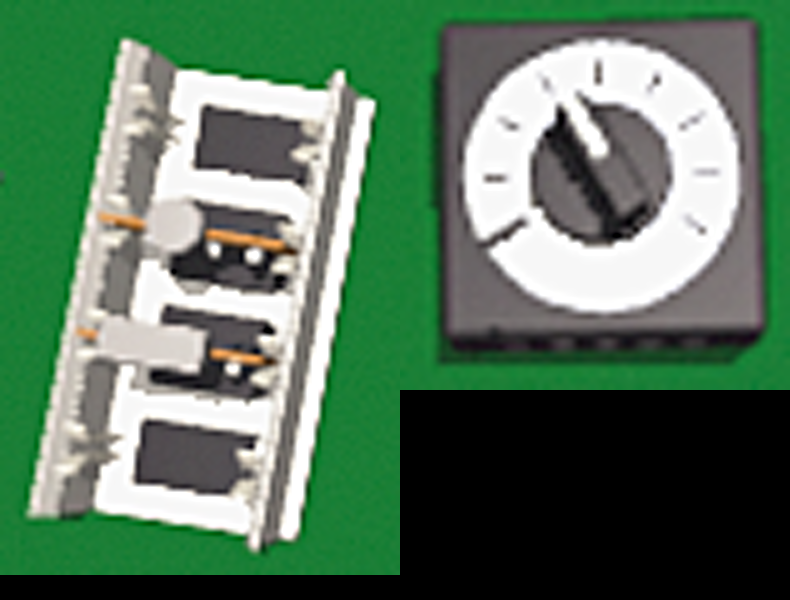

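View pics/z2.png

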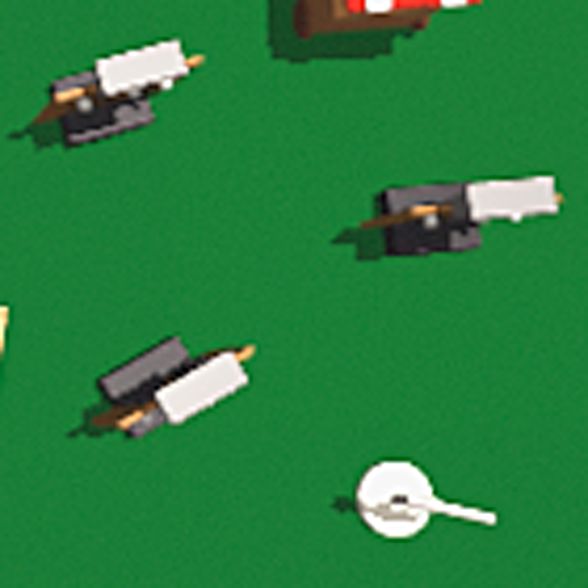

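The dial points at tick 3 (off is the fat tick at lower left), so off is 90° counter-clockwise. The old card is in the second slot from the top and keep is in the third, with the top and bottom slots free. Next I'll measure the caps, rack and dial.

```bash
cat >> h.py <<'E'
def caps(im,boxes,z):
    """grey cap blobs -> world centre, long-axis angle (deg)"""
    out=[]
    for (x0,y0,x1,y1),zz in zip(boxes,z):
        s=8; c=cv2.resize(im[y0:y1,x0:x1],None,fx=s,fy=s,interpolation=cv2.INTER_CUBIC)
        hsv=cv2.cvtColor(c,cv2.COLOR_BGR2HSV)
        m=((hsv[...,1]<40)&(hsv[...,2]>150)).astype(np.uint8)
        m=cv2.morphologyEx(m,cv2.MORPH_OPEN,np.ones((25,25),np.uint8))
        cs,_=cv2.findContours(m,0,2)
        if not cs: out.append(None); continue
        k=max(cs,key=cv2.contourArea)
        b=cv2.boxPoints(cv2.minAreaRect(k)); b=(b+.5)/s-.5+[x0,y0]
        w=np.array([ray(p,zz,"top")[:2] for p in b])
        e=[w[1]-w[0],w[2]-w[1]]; L=[np.linalg.norm(v) for v in e]; v=e[int(np.argmax(L))]
        out.append((np.round(w.mean(0),4).tolist(),round(float(np.degrees(np.arctan2(v[1],v[0]))%180),1),np.round(L,4).tolist()))
    return out
E
python3 - <<'E'
from h import *
im=cv2.imread("pics/top0.png")
B=[(380,152,420,182),(470,185,505,208),(396,230,432,258),(194,219,224,238),(205,196,224,214)]
for r in caps(im,B,[.109]*3+[.117]*2): print(r)
f=lambda x,y,z:np.round(ray((180+(x+.5)/5-.5,160+(y+.5)/5-.5),z,"top")[:2],4)
print("rim",[f(*p,.074).tolist() for p in[(124,40),(345,75),(262,550),(28,516)]])
print("boards top z.088 old L,R; keep L,R",[f(*p,.088).tolist() for p in[(100,217),(287,245),(80,332),(270,360)]])
print("holes floor .008",[f(*p,.008).tolist() for p in[(255,142),(195,460)]])
g=lambda x,y,z:np.round(ray((280+(x-400+.5)/6.5-.5,140+(y+.5)/6.5-.5),z,"top")[:2],4).tolist()
print("ring",g(602,175,.046),"ctrl top corners",[g(*p,.045) for p in[(445,22),(755,22),(763,325),(447,330)]])
print("bar ends z.083",g(575,95,.083),g(632,225,.083))
print("tray rim",[np.round(ray(p,.03,"top")[:2],4).tolist() for p in[(312,214),(367,222),(359,275),(303,266)]])
E
```

```text
([0.6211, -0.1263], 101.6, [0.0451, 0.0211])
([0.5515, -0.3117], 94.6, [0.0445, 0.0192])
([0.4592, -0.1496], 118.7, [0.0449, 0.0196])
([0.495, 0.2723], 89.1, [0.0387, 0.0613])
([0.5432, 0.2584], 172.0, [0.0418, 0.029])
rim [[0.6303, 0.2962], [0.6132, 0.1985], [0.4068, 0.2328], [0.423, 0.333]]
boards top z.088 old L,R; keep L,R [[0.5501, 0.3007], [0.5367, 0.2205], [0.5008, 0.3081], [0.4875, 0.2272]]
holes floor .008 [[0.5938, 0.2529], [0.444, 0.2791]]
ring [0.6354, 0.061] ctrl top corners [[0.692, 0.1163], [0.6906, 0.0054], [0.5809, 0.005], [0.5808, 0.1164]]
bar ends z.083 [0.6555, 0.0696] [0.6103, 0.051]
tray rim [[0.5268, 0.0596], [0.5062, -0.0673], [0.3861, -0.0451], [0.4086, 0.0819]]
```

Emit:
{"api": "play_rows", "payload": {
  "targets": [
    [0.6, [0.0249, -0.0262, 0], -6.93],
    [0.6, [0.0249, -0.0262, 0], -6.93],
    [0.6, [0.0249, -0.0262, 0], -6.93],
    [0.6, [0.0249, -0.0262, 0], -6.93],
    [0.6, [0.0249, -0.0262, 0], -6.93],
    [0.6, [0.0249, -0.0262, 0], -6.93],
    [0.6, [0.0249, -0.0262, 0], -6.93],
    [0.6, [0.0249, -0.0262, 0], -6.93],
    [0.6, [0.0249, -0.0262, 0], -6.93],
    [0.6, [0.0249, -0.0262, 0], -6.93],
    [0.6, [0.0249, -0.0262, 0], -6.93],
    [0.6, [0.0249, -0.0262, 0], -6.93],
    [0.6, [0.0249, -0.0262, 0], -6.93],
    [0.6, [0.0249, -0.0262, 0], -6.93],
    [0.6, [0.0249, -0.0262, 0], -6.93],
    [0.6, [0.0249, -0.0262, 0], -6.93],
    [0.6, [0.0249, -0.0262, 0], -6.93],
    [0.6, [0.0249, -0.0262, 0], -6.93],
    [0.6, [0.0249, -0.0262, 0], -6.93],
    [0.6, [0.0249, -0.0262, 0], -6.93]
  ],
  "squeeze": 20
}}

```text
time_s: 2.77
tool_pos: [0.6363, 0.0585, 0.2376]
eef_rot: [-3.049, -0.755, -0.0]
contact_force: [0.4, 0.7, -0.1]
width: 0.6
grasp_force: 0.0
```

```bash
cat >> h.py <<'E'
def st():
    s=sense(); q=np.array(s["qpos"])
    print("t",round(s["time_s"],2),"p",np.round(s["tool_pos"],4).tolist(),"psi",round(float(np.degrees(q[0]-q[5])),2),"q6",round(float(np.degrees(q[5])),1),"w",round(s["width"],3),"g",round(s["grasp_force"],1),"F",np.round(s["contact_force"],1).tolist(),"M",np.round(s["wrist_torque"],2).tolist())
E
python3 -c "from h import *;st()"
```

```text
t 2.77 p [0.6363, 0.0585, 0.2376] psi -62.17 q6 62.8 w 0.6 g 0.0 F [0.4, 0.7, -0.1] M [-0.01, 0.11, -0.0]
```

Emit:
{"api": "play_rows", "payload": {
  "targets": [
    [0.6, [-0.0008, 0.002, -0.04], 0],
    [0.6, [0, 0, -0.04], 0],
    [0.6, [0, 0, -0.04], 0],
    [0.6, [0, 0, -0.025], 0],
    [0.6, [0, 0, -0.014], 0],
    [0.1, [0, 0, 0], 0],
    [0.1, [0, 0, 0], 0],
    [0.1, [0, 0, 0], 0],
    [0.1, [0, 0, 0], 0],
    [0.1, [0, 0, 0], 0]
  ],
  "squeeze": 20
}}

```text
time_s: 3.6
tool_pos: [0.6352, 0.0622, 0.0798]
eef_rot: [3.047, 0.765, 0.003]
contact_force: [0.4, -0.7, -0.4]
width: 0.294
grasp_force: 0.0
```

```bash
python3 -c "from h import *;st()"
```

```text
t 3.6 p [0.6352, 0.0622, 0.0798] psi -61.82 q6 62.8 w 0.294 g 0.0 F [0.4, -0.7, -0.4] M [-0.07, 0.13, 0.01]
```

Emit:
{"api": "play_rows", "payload": {
  "targets": [
    [0.0, [0, 0, 0], 0],
    [0.0, [0, 0, 0], 0],
    [0.0, [0, 0, 0], 0],
    [0.0, [0, 0, 0], 0],
    [0.0, [0, 0, 0], 0]
  ],
  "squeeze": 20
}}

```text
time_s: 4.02
tool_pos: [0.6362, 0.0596, 0.0795]
eef_rot: [3.043, 0.763, 0.005]
contact_force: [5.3, -9.3, -3.1]
width: 0.141
grasp_force: 19.9
```

```bash
python3 -c "from h import *;st()"
```

```text
t 4.02 p [0.6362, 0.0596, 0.0795] psi -61.93 q6 62.8 w 0.141 g 19.9 F [5.3, -9.3, -3.1] M [-1.64, -0.96, 0.19]
```

Emit:
{"api": "play_rows", "payload": {
  "targets": [
    [0.0, [0.001, -0.0025, 0], 0],
    [0.0, [0, 0, 0], 6.5],
    [0.0, [0, 0, 0], 6.5],
    [0.0, [0, 0, 0], 6.5],
    [0.0, [0, 0, 0], 6.5],
    [0.0, [0, 0, 0], 6.5],
    [0.0, [0, 0, 0], 6.5],
    [0.0, [0, 0, 0], 6.5],
    [0.0, [0, 0, 0], 6.5]
  ],
  "squeeze": 25
}}

```text
time_s: 4.77
tool_pos: [0.6365, 0.0592, 0.0795]
eef_rot: [2.397, 2.028, 0.002]
contact_force: [3.2, -1.9, -0.0]
width: 0.137
grasp_force: 25.0
```

```bash
python3 -c "from h import *;st()"
```

```text
t 4.77 p [0.6365, 0.0592, 0.0795] psi -9.53 q6 10.3 w 0.137 g 25.0 F [3.2, -1.9, -0.0] M [-0.43, -0.45, -0.04]
```

Emit:
{"api": "play_rows", "payload": {
  "targets": [
    [0.0, [0, 0, 0], 6.5],
    [0.0, [0, 0, 0], 6.5],
    [0.0, [0, 0, 0], 6.5],
    [0.0, [0, 0, 0], 6.5],
    [0.0, [0, 0, 0], 6.5],
    [0.0, [0, 0, 0], 5],
    [0.0, [0, 0, 0], 0],
    [0.0, [0, 0, 0], 0]
  ]
}}

```text
time_s: 5.43
tool_pos: [0.6367, 0.0592, 0.0795]
eef_rot: [1.623, 2.687, 0.002]
contact_force: [4.4, -2.0, -0.4]
width: 0.139
grasp_force: 25.0
```

```bash
python3 -c "from h import *;st()"
```

```text
t 5.43 p [0.6367, 0.0592, 0.0795] psi 27.71 q6 -27.0 w 0.139 g 25.0 F [4.4, -2.0, -0.4] M [-0.38, -0.7, 0.31]
```

Emit:
{"api": "play_rows", "payload": {
  "targets": [
    [0.6, [0, 0, 0], 0],
    [0.6, [0, 0, 0], 0],
    [0.6, [0, 0, 0], 0],
    [0.6, [0, 0, 0.03], 0],
    [0.6, [0, 0, 0.04], 0],
    [0.5, [0, 0, 0.04], 0],
    [0.4, [-0.0156, 0.0336, 0.018], -6.2],
    [0.4, [-0.0156, 0.0336, 0], -6.2],
    [0.4, [-0.0156, 0.0336, 0], -6.2],
    [0.4, [-0.0156, 0.0336, 0], -6.2],
    [0.4, [-0.0156, 0.0336, 0], -6.2],
    [0.4, [-0.0156, 0.0336, 0], -6.2],
    [0.4, [0, 0, 0], 0]
  ]
}}

```text
time_s: 6.52
tool_pos: [0.5385, 0.2669, 0.2067]
eef_rot: [-2.4, -2.022, -0.001]
contact_force: [-0.3, -0.1, 0.1]
width: 0.401
grasp_force: 0.0
```

```bash
python3 - <<'E'
from h import *
st(); im=camera("top"); cv2.imwrite("pics/top1.png",im)
cv2.imwrite("pics/z3.png",cv2.resize(im[130:290,190:380],None,fx=3,fy=3,interpolation=cv2.INTER_CUBIC))
E
```

```text
t 6.52 p [0.5385, 0.2669, 0.2067] psi -9.75 q6 31.1 w 0.401 g 0.0 F [-0.3, -0.1, 0.1] M [-0.1, 0.08, -0.04]
```

View pics/z3.png

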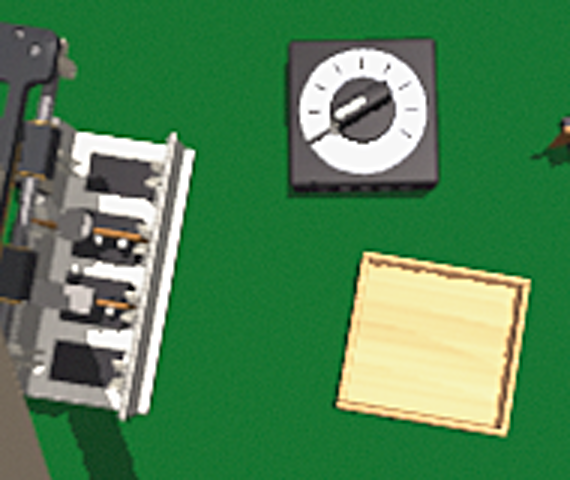

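Emit:
{"api": "play_rows", "payload": {
  "targets": [
    [0.4, [0.0054, -0.0079, -0.03], 0],
    [0.4, [0, 0, -0.03], 0],
    [0.4, [0, 0, -0.025], 0],
    [0.4, [0, 0, -0.015], 0],
    [0.4, [0, 0, -0.0067], 0],
    [0.4, [0, 0, 0], 0],
    [0, [0, 0, 0], 0],
    [0, [0, 0, 0], 0],
    [0, [0, 0, 0], 0],
    [0, [0, 0, 0], 0],
    [0, [0, 0, 0], 0],
    [0, [0, 0, 0], 0]
  ],
  "squeeze": 15
}}

```text
time_s: 7.57
tool_pos: [0.5471, 0.2536, 0.1017]
eef_rot: [-2.397, -2.03, -0.0]
contact_force: [-6.8, -0.4, 5.0]
width: 0.246
grasp_force: 15.0
```

```bash
python3 -c "from h import *;st()"
```

```text
t 7.57 p [0.5471, 0.2536, 0.1017] psi -9.48 q6 29.5 w 0.246 g 15.0 F [-6.8, -0.4, 5.0] M [-0.21, 1.17, 0.05]
```

Emit:
{"api": "play_rows", "payload": {
  "targets": [
    [0.4, [0, 0, 0], 0],
    [0.4, [0, 0, 0], 0],
    [0.4, [-0.004, 0.0054, 0], 0],
    [0.4, [0, 0, -0.003], 0],
    [0.4, [0, 0, 0], 0],
    [0.4, [0, 0, 0], 0]
  ]
}}

```text
time_s: 8.07
tool_pos: [0.5431, 0.2588, 0.0968]
eef_rot: [2.398, 2.03, -0.0]
contact_force: [-0.2, 0.8, -1.0]
width: 0.4
grasp_force: 0.0
```

```bash
python3 -c "from h import *;st()"
```

```text
t 8.07 p [0.5431, 0.2588, 0.0968] psi -9.5 q6 30.1 w 0.4 g 0.0 F [-0.2, 0.8, -1.0] M [-0.07, 0.07, -0.01]
```

Emit:
{"api": "play_rows", "payload": {
  "targets": [
    [0, [0, 0, 0], 0],
    [0, [0, 0, 0], 0],
    [0, [0, 0, 0], 0],
    [0, [0, 0, 0], 0],
    [0, [0, 0, 0], 0],
    [0, [0, 0, 0], 0],
    [0, [0, 0, 0], 0]
  ],
  "squeeze": 25
}}

```text
time_s: 8.65
tool_pos: [0.5433, 0.2587, 0.097]
eef_rot: [2.398, 2.029, 0.0]
contact_force: [0.4, 0.8, -0.1]
width: 0.24
grasp_force: 25.0
```

```bash
python3 -c "from h import *;st()"
```

```text
t 8.65 p [0.5433, 0.2587, 0.097] psi -9.53 q6 30.1 w 0.24 g 25.0 F [0.4, 0.8, -0.1] M [-0.06, -0.05, 0.0]
```

```bash
python3 - <<'E'
from h import *
f=lambda x,y,z:np.round(ray((180+(x+.5)/5-.5,160+(y+.5)/5-.5),z,"top"),4).tolist()
print("old cap",f(174,224,.117),"keep cap",f(153,343,.117),[f(*p,.117) for p in[(100,318),(210,335),(203,370),(93,352)]])
im=camera("scene"); cv2.imwrite("pics/s1.png",im)
c=proj([.5433,.2587,.1],"scene"); print(c)
x,y=map(int,c); cv2.imwrite("pics/z4.png",cv2.resize(im[y-40:y+40,x-50:x+50],None,fx=7,fy=7,interpolation=cv2.INTER_CUBIC))
E
```

```text
old cap [0.5435, 0.2611, 0.117] keep cap [0.4944, 0.2689, 0.117] [[0.5051, 0.2907, 0.117], [0.4973, 0.2456, 0.117], [0.483, 0.2483, 0.117], [0.4912, 0.2933, 0.117]]
[382.07321358 234.92287776]
```

View pics/z4.png

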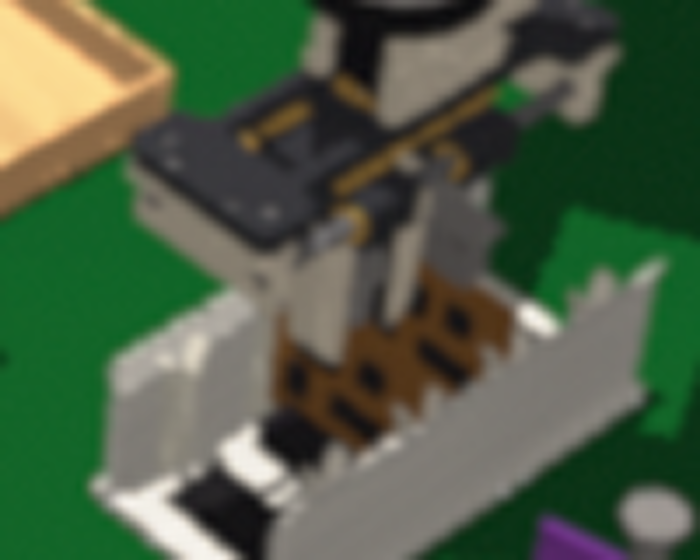

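Emit:
{"api": "play_rows", "payload": {
  "targets": [
    [0.4, [0, 0, 0], 0],
    [0.4, [0, 0, 0], 0],
    [0.4, [0.0002, 0.0015, -0.005], 0],
    [0.4, [0, 0, -0.005], 0],
    [0.4, [0, 0, 0], 0],
    [0, [0, 0, 0], 0],
    [0, [0, 0, 0], 0],
    [0, [0, 0, 0], 0],
    [0, [0, 0, 0], 0],
    [0, [0, 0, 0], 0],
    [0, [0, 0, 0], 0],
    [0, [0, 0, 0], 0]
  ],
  "squeeze": 30
}}

```text
time_s: 9.7
tool_pos: [0.5435, 0.2602, 0.087]
eef_rot: [2.398, 2.029, 0.0]
contact_force: [0.3, 0.1, -1.4]
width: 0.242
grasp_force: 30.0
```

```bash
python3 -c "from h import *;st()"
```

```text
t 9.7 p [0.5435, 0.2602, 0.087] psi -9.52 q6 30.2 w 0.242 g 30.0 F [0.3, 0.1, -1.4] M [-0.1, -0.05, -0.02]
```

Emit:
{"api": "play_rows", "payload": {
  "targets": [
    [0.4, [0, 0, 0], 0],
    [0.4, [0, 0, 0], 0],
    [0.4, [0, 0.0005, 0.012], 0],
    [0.4, [0, 0, 0.009], 0],
    [0.4, [0, 0, 0], 0],
    [0, [0, 0, 0], 0],
    [0, [0, 0, 0], 0],
    [0, [0, 0, 0], 0],
    [0, [0, 0, 0], 0],
    [0, [0, 0, 0], 0],
    [0, [0, 0, 0], 0],
    [0, [0, 0, 0], 0]
  ],
  "squeeze": 40
}}

```text
time_s: 10.7
tool_pos: [0.5435, 0.2607, 0.1079]
eef_rot: [2.398, 2.029, 0.0]
contact_force: [0.5, -0.3, 1.6]
width: 0.24
grasp_force: 40.0
```

```bash
python3 -c "from h import *;st()"
```

```text
t 10.7 p [0.5435, 0.2607, 0.1079] psi -9.53 q6 30.3 w 0.24 g 40.0 F [0.5, -0.3, 1.6] M [-0.09, 0.05, -0.06]
```

Emit:
{"api": "play_rows", "payload": {
  "targets": [
    [0, [0, 0, 0.008], 0],
    [0, [0, 0, 0.02], 0],
    [0, [0, 0, 0.03], 0],
    [0, [0, 0, 0.035], 0],
    [0, [0, 0, 0.035], 0],
    [0, [0, 0, 0], 0]
  ]
}}

```text
time_s: 11.2
tool_pos: [0.5464, 0.2619, 0.245]
eef_rot: [2.395, 2.027, 0.017]
contact_force: [1.6, 0.3, -0.1]
width: 0.239
grasp_force: 40.0
```

```bash
python3 -c "from h import *;st()"
```

```text
t 11.2 p [0.5464, 0.2619, 0.245] psi -9.52 q6 30.3 w 0.239 g 40.0 F [1.6, 0.3, -0.1] M [-0.04, -0.06, -0.02]
```

Emit:
{"api": "play_rows", "payload": {
  "targets": [
    [0, [-0.0109, -0.0315, 0], 0],
    [0, [-0.0109, -0.0315, 0], 0],
    [0, [-0.0109, -0.0315, 0], 0],
    [0, [-0.0109, -0.0315, 0], 0],
    [0, [-0.0109, -0.0315, 0], 0],
    [0, [-0.0109, -0.0315, 0], 0],
    [0, [-0.0109, -0.0315, 0], 0],
    [0, [-0.0109, -0.0315, 0], 0],
    [0, [0, 0, 0], 0],
    [0, [0, 0, 0], 0]
  ]
}}

```text
time_s: 12.03
tool_pos: [0.4555, 0.0073, 0.2356]
eef_rot: [-2.401, -2.025, 0.001]
contact_force: [0.2, 1.8, -3.0]
width: 0.238
grasp_force: 40.0
```

```bash
python3 - <<'E'
from h import *
st(); im=camera("scene"); 
x,y=map(int,proj([.457,.006,.12],"scene"));print(x,y)
cv2.imwrite("pics/z5.png",cv2.resize(im[y-80:y+100,x-110:x+130],None,fx=3,fy=3,interpolation=cv2.INTER_CUBIC))
E
```

```text
t 12.03 p [0.4555, 0.0073, 0.2356] psi -9.72 q6 4.2 w 0.238 g 40.0 F [0.2, 1.8, -3.0] M [0.05, 0.14, 0.01]
328 176
```

View pics/z5.png

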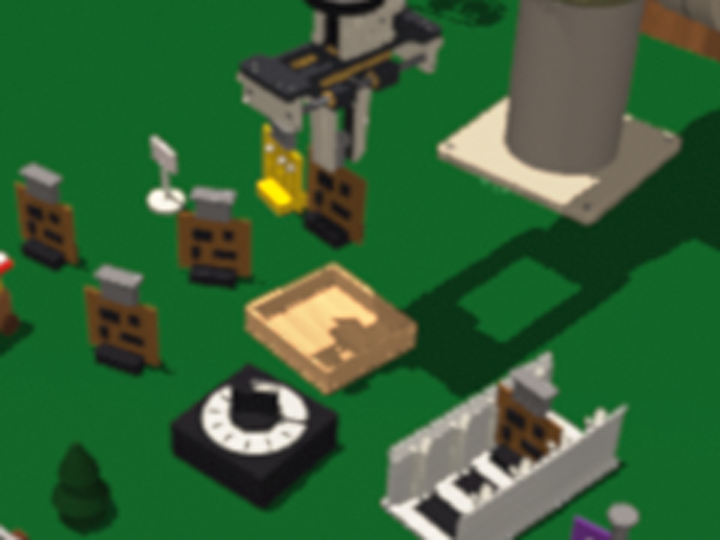

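The old card is in the gripper above the tray, and keep is alone in the rack. Next I'll lower the old card into the tray.

Emit:
{"api": "play_rows", "payload": {
  "targets": [
    [0, [0.001, -0.001, -0.04], 0],
    [0, [0, 0, -0.04], 0],
    [0, [0, 0, -0.03], 0],
    [0, [0, 0, -0.013], 0],
    [0, [0, 0, -0.006], 0],
    [0, [0, 0, 0], 0],
    [0.5, [0, 0, 0], 0],
    [0.5, [0, 0, 0], 0],
    [0.5, [0, 0, 0], 0],
    [0.5, [0, 0, 0.01], 0],
    [0.5, [0, 0, 0.03], 0],
    [0.5, [0, 0, 0.04], 0],
    [0.5, [0, 0, 0.04], 0]
  ]
}}

```text
time_s: 13.17
tool_pos: [0.4564, 0.0078, 0.2288]
eef_rot: [-2.398, -2.029, 0.001]
contact_force: [1.7, 0.5, 0.4]
width: 0.501
grasp_force: 0.0
```

```bash
python3 - <<'E'
from h import *
st(); im=camera("top"); cv2.imwrite("pics/top2.png",im)
for n in["old_c","new0_c","tray"]: print(n,[(np.round(r["pixel"]).tolist(),round(r["conf"],2)) for r in nets.find_in(n,"top")])
B=[(380,152,420,182),(470,185,505,208),(396,230,432,258)]
for r in caps(im,B,[.109]*3): print(r)
E
```

```text
t 13.17 p [0.4564, 0.0078, 0.2288] psi -9.53 q6 4.1 w 0.501 g 0.0 F [1.7, 0.5, 0.4] M [-0.07, 0.07, -0.07]
old_c [([160.0, 193.0], 0.56)]
new0_c [([484.0, 196.0], 0.81), ([218.0, 229.0], 0.18)]
tray []
([0.6217, -0.1262], 100.6, [0.0446, 0.0205])
([0.5516, -0.3117], 94.2, [0.0436, 0.0188])
([0.4474, -0.151], 89.0, [0.0753, 0.0408])
```

View pics/top2.png

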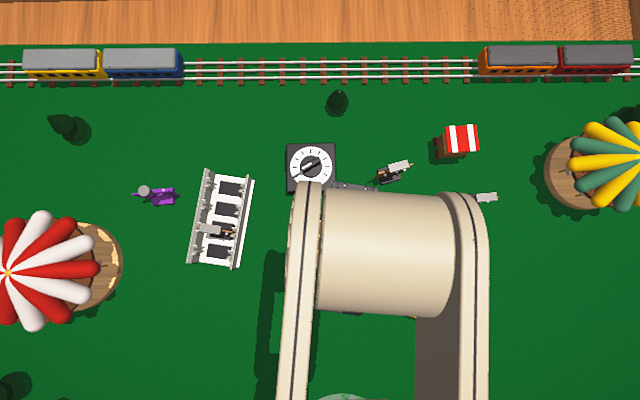

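Emit:
{"api": "play_rows", "payload": {
  "targets": [
    [0.5, [0.0276, -0.0223, 0], 3.4],
    [0.5, [0.0276, -0.0223, 0], 3.4],
    [0.5, [0.0276, -0.0223, 0], 3.4],
    [0.5, [0.0276, -0.0223, -0.01], 3.4],
    [0.5, [0.0276, -0.0223, -0.02], 3.4],
    [0.5, [0.0276, -0.0223, -0.02], 3.4],
    [0.5, [0, 0, -0.02], 0],
    [0.5, [0, 0, 0], 0],
    [0.5, [0, 0, 0], 0],
    [0.5, [0, 0, 0], 0]
  ]
}}

```text
time_s: 14.2
tool_pos: [0.6224, -0.1255, 0.1577]
eef_rot: [-2.001, -2.422, -0.0]
contact_force: [-0.4, 1.3, 1.0]
width: 0.504
grasp_force: 0.0
```

```bash
python3 -c "from h import *;st()"
```

```text
t 14.2 p [0.6224, -0.1255, 0.1577] psi 10.88 q6 -26.9 w 0.504 g 0.0 F [-0.4, 1.3, 1.0] M [-0.03, 0.04, -0.04]
```

Emit:
{"api": "play_rows", "payload": {
  "targets": [
    [0.5, [-0.0007, -0.0007, -0.025], 0],
    [0.5, [0, 0, -0.02], 0],
    [0.5, [0, 0, -0.0127], 0],
    [0.5, [0, 0, 0], 0],
    [0, [0, 0, 0], 0],
    [0, [0, 0, 0], 0],
    [0, [0, 0, 0], 0],
    [0, [0, 0, 0], 0],
    [0, [0, 0, 0], 0],
    [0, [0, 0, 0], 0],
    [0, [0, 0, 0], 0],
    [0, [0, 0, 0], 0]
  ],
  "squeeze": 40
}}

```text
time_s: 15.2
tool_pos: [0.6229, -0.127, 0.1004]
eef_rot: [2.0, 2.421, 0.001]
contact_force: [-1.4, 0.9, 6.5]
width: 0.182
grasp_force: 39.4
```

```bash
python3 -c "from h import *;st()"
```

```text
t 15.2 p [0.6229, -0.127, 0.1004] psi 10.87 q6 -27.0 w 0.182 g 39.4 F [-1.4, 0.9, 6.5] M [0.04, 0.17, -0.02]
```

Emit:
{"api": "play_rows", "payload": {
  "targets": [
    [0, [0, 0, 0.01], 0],
    [0, [0, 0, 0.03], 0],
    [0, [0, 0, 0.04], 0],
    [0, [0, 0, 0.04], 0],
    [0, [-0.003, 0.0378, 0], -2.04],
    [0, [-0.003, 0.0378, 0], -2.04],
    [0, [-0.003, 0.0378, 0], -2.04],
    [0, [-0.003, 0.0378, 0], -2.04],
    [0, [-0.003, 0.0378, 0], -2.04],
    [0, [-0.003, 0.0378, 0], -2.04],
    [0, [-0.003, 0.0378, 0], -2.04],
    [0, [-0.003, 0.0378, 0], -2.04],
    [0, [-0.003, 0.0378, 0], -2.04],
    [0, [-0.003, 0.0378, 0], -2.04],
    [0, [0, 0, 0], 0],
    [0, [0, 0, 0], 0],
    [0, [0, 0, 0], 0]
  ]
}}

```text
time_s: 16.62
tool_pos: [0.5918, 0.2511, 0.219]
eef_rot: [2.397, 2.031, -0.002]
contact_force: [0.9, 0.1, -1.4]
width: 0.188
grasp_force: 40.0
```

```bash
python3 - <<'E'
from h import *
st(); im=camera("top"); cv2.imwrite("pics/top3.png",im)
a=cv2.resize(im[150:270,180:360],None,fx=4.4,fy=4.4,interpolation=cv2.INTER_CUBIC)
cv2.imwrite("pics/z6.png",a)
for n in["old_c","new0_c","tray"]: print(n,[(np.round(r["pixel"]).tolist(),round(r["conf"],2)) for r in nets.find_in(n,"top")])
B=[(470,185,505,208),(396,230,432,258)]
for r in caps(im,B,[.109]*2): print(r)
E
```

```text
t 16.62 p [0.5918, 0.2511, 0.219] psi -9.46 q6 27.9 w 0.188 g 40.0 F [0.9, 0.1, -1.4] M [-0.13, 0.01, -0.03]
old_c [([332.0, 242.0], 0.63)]
new0_c [([472.0, 198.0], 0.85)]
tray [([336.0, 251.0], 0.86), ([235.0, 212.0], 0.34)]
([0.5516, -0.3117], 94.2, [0.0441, 0.0188])
([0.4591, -0.1498], 118.6, [0.0446, 0.0194])
```

View pics/z6.png

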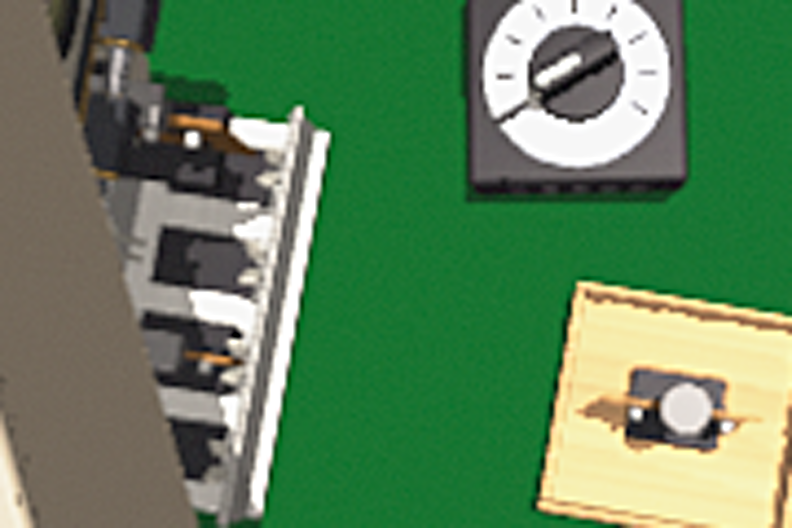

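The old card stands in the tray, at about (685,408) in the crop, and card A is above the far slot. Next I'll lower it while checking the forces.

Emit:
{"api": "play_rows", "payload": {
  "targets": [
    [0, [0.0006, 0, -0.025], 0],
    [0, [0, 0, -0.02], 0],
    [0, [0, 0, -0.012], 0],
    [0, [0, 0, -0.006], 0],
    [0, [0, 0, -0.006], 0],
    [0, [0, 0, 0], 0],
    [0, [0, 0, 0], 0]
  ]
}}

```text
time_s: 17.4
tool_pos: [0.5931, 0.2509, 0.1507]
eef_rot: [2.398, 2.029, 0.001]
contact_force: [1.1, -0.1, -2.6]
width: 0.182
grasp_force: 40.0
```

```bash
python3 -c "from h import *;st()"
```

```text
t 17.4 p [0.5931, 0.2509, 0.1507] psi -9.55 q6 27.9 w 0.182 g 40.0 F [1.1, -0.1, -2.6] M [0.06, -0.29, -0.02]
```

Emit:
{"api": "play_rows", "payload": {
  "targets": [
    [0, [0, 0, -0.012], 0],
    [0, [0, 0, -0.012], 0],
    [0, [0, 0, -0.01], 0],
    [0, [0, 0, -0.006], 0],
    [0, [0, 0, -0.003], 0],
    [0, [0, 0, 0], 0],
    [0, [0, 0, 0], 0]
  ]
}}

```text
time_s: 17.98
tool_pos: [0.5932, 0.2523, 0.1084]
eef_rot: [-2.397, -2.029, -0.004]
contact_force: [-1.6, 2.5, 7.8]
width: 0.185
grasp_force: 40.0
```

```bash
python3 -c "from h import *;st()"
```

```text
t 17.98 p [0.5932, 0.2523, 0.1084] psi -9.48 q6 27.9 w 0.185 g 40.0 F [-1.6, 2.5, 7.8] M [0.44, 0.4, -0.07]
```

Emit:
{"api": "play_rows", "payload": {
  "targets": [
    [0.34, [0, 0, 0], 0],
    [0.34, [0, 0, 0], 0],
    [0.34, [0, 0, 0], 0],
    [0.34, [0, 0, 0.01], 0],
    [0.34, [0, 0, 0.03], 0],
    [0.34, [0, 0, 0.04], 0],
    [0.5, [0, 0, 0.04], 0],
    [0.5, [-0.0122, -0.0365, 0], 3.46],
    [0.5, [-0.0122, -0.0365, 0], 3.46],
    [0.5, [-0.0122, -0.0365, 0], 3.46],
    [0.5, [-0.0122, -0.0365, 0], 3.46],
    [0.5, [-0.0122, -0.0365, 0], 3.46],
    [0.5, [-0.0122, -0.0365, 0], 3.46],
    [0.5, [-0.0122, -0.0365, 0], 3.46],
    [0.5, [-0.0122, -0.0365, 0], 3.46],
    [0.5, [-0.0122, -0.0365, 0], 3.46],
    [0.5, [-0.0122, -0.0365, 0], 3.46],
    [0.5, [-0.0122, -0.0365, -0.02], 3.46]
  ]
}}

```text
time_s: 19.48
tool_pos: [0.4601, -0.1515, 0.2125]
eef_rot: [1.598, 2.697, 0.001]
contact_force: [1.9, -0.5, 0.6]
width: 0.5
grasp_force: 0.0
```

Emit:
{"api": "play_rows", "payload": {
  "targets": [
    [0.5, [0, 0, -0.03], 0],
    [0.5, [0, 0, -0.02], 0],
    [0.5, [0, 0, 0], 0],
    [0.5, [0, 0, 0], 0]
  ]
}}

```text
time_s: 19.82
tool_pos: [0.4581, -0.1487, 0.1577]
eef_rot: [-1.605, -2.698, 0.0]
contact_force: [0.4, -0.0, -0.0]
width: 0.498
grasp_force: 0.0
```

```bash
python3 -c "
from h import *;st();im=camera('top');cv2.imwrite('pics/top4.png',im)
f=lambda p:np.round(ray(p,.117,'top')[:2],4)
for r in caps(im,[(205,178,240,200)],[.117]):print(r)
cv2.imwrite('pics/z7.png',cv2.resize(im[155:275,180:280],None,fx=5,fy=5,interpolation=cv2.INTER_CUBIC))"
```

```text
t 19.82 p [0.4581, -0.1487, 0.1577] psi 28.51 q6 -52.6 w 0.498 g 0.0 F [0.4, -0.0, -0.0] M [-0.09, 0.07, 0.01]
([0.5898, 0.2461], 89.2, [0.0726, 0.0196])
```

View pics/z7.png

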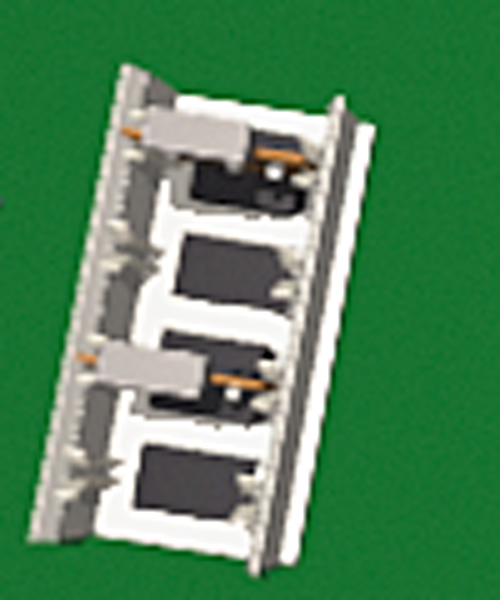

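Card A is seated in the far slot. Next I'll grasp card C.

Emit:
{"api": "play_rows", "payload": {
  "targets": [
    [0.5, [0.001, -0.001, -0.025], 0],
    [0.5, [0, 0, -0.02], 0],
    [0.5, [0, 0, -0.0125], 0],
    [0.5, [0, 0, 0], 0],
    [0, [0, 0, 0], 0],
    [0, [0, 0, 0], 0],
    [0, [0, 0, 0], 0],
    [0, [0, 0, 0], 0],
    [0, [0, 0, 0], 0],
    [0, [0, 0, 0], 0],
    [0, [0, 0, 0], 0],
    [0, [0, 0, 0], 0]
  ],
  "squeeze": 40
}}

```text
time_s: 20.87
tool_pos: [0.4606, -0.1503, 0.1016]
eef_rot: [1.605, 2.699, 0.0]
contact_force: [-1.1, -0.0, 6.6]
width: 0.181
grasp_force: 40.0
```

```bash
python3 -c "from h import *;st()"
```

```text
t 20.87 p [0.4606, -0.1503, 0.1016] psi 28.53 q6 -52.7 w 0.181 g 40.0 F [-1.1, -0.0, 6.6] M [-0.08, 0.16, 0.02]
```

Emit:
{"api": "play_rows", "payload": {
  "targets": [
    [0, [0, 0, 0.01], 0],
    [0, [0, 0, 0.03], 0],
    [0, [0, 0, 0.04], 0],
    [0, [0, 0, 0.04], 0],
    [0, [0.0075, 0.0373, 0.015], -3.455],
    [0, [0.0075, 0.0373, 0], -3.455],
    [0, [0.0075, 0.0373, 0], -3.455],
    [0, [0.0075, 0.0373, 0], -3.455],
    [0, [0.0075, 0.0373, 0], -3.455],
    [0, [0.0075, 0.0373, 0], -3.455],
    [0, [0.0075, 0.0373, 0], -3.455],
    [0, [0.0075, 0.0373, 0], -3.455],
    [0, [0.0075, 0.0373, 0], -3.455],
    [0, [0.0075, 0.0373, 0], -3.455],
    [0, [0.0075, 0.0373, -0.01], -3.455],
    [0, [0, 0, -0.02], 0],
    [0, [0, 0, 0], 0],
    [0, [0, 0, 0], 0],
    [0, [0, 0, 0], 0]
  ]
}}

```text
time_s: 22.45
tool_pos: [0.5424, 0.2596, 0.2062]
eef_rot: [2.397, 2.03, -0.001]
contact_force: [-1.0, -0.7, -1.5]
width: 0.183
grasp_force: 40.0
```

```bash
python3 - <<'E'
from h import *
st(); im=camera("top"); cv2.imwrite("pics/top5.png",im)
for n in["old_c","new0_c","tray"]: print(n,[(np.round(r["pixel"]).tolist(),round(r["conf"],2)) for r in nets.find_in(n,"top")])
print(caps(im,[(470,185,505,208)],[.109]))
E
```

```text
t 22.45 p [0.5424, 0.2596, 0.2062] psi -9.49 q6 30.2 w 0.183 g 40.0 F [-1.0, -0.7, -1.5] M [-0.11, 0.04, 0.0]
old_c [([332.0, 240.0], 0.88), ([312.0, 164.0], 0.26)]
new0_c []
tray [([337.0, 247.0], 0.88)]
[([0.5516, -0.3117], 94.3, [0.0441, 0.0189])]
```

Now I'll insert it: TCP down from 0.206 to 0.152 first, then check the forces.

Emit:
{"api": "play_rows", "payload": {
  "targets": [
    [0, [0.001, 0.0004, -0.02], 0],
    [0, [0, 0, -0.014], 0],
    [0, [0, 0, -0.01], 0],
    [0, [0, 0, -0.006], 0],
    [0, [0, 0, -0.005], 0],
    [0, [0, 0, 0], 0],
    [0, [0, 0, 0], 0]
  ]
}}

```text
time_s: 23.23
tool_pos: [0.5436, 0.2608, 0.1505]
eef_rot: [2.397, 2.03, 0.0]
contact_force: [1.5, -0.5, -3.8]
width: 0.185
grasp_force: 40.0
```

```bash
python3 -c "from h import *;st()"
```

```text
t 23.23 p [0.5436, 0.2608, 0.1505] psi -9.48 q6 30.2 w 0.185 g 40.0 F [1.5, -0.5, -3.8] M [-0.13, -0.38, -0.02]
```

Emit:
{"api": "play_rows", "payload": {
  "targets": [
    [0, [0, 0, -0.012], 0],
    [0, [0, 0, -0.012], 0],
    [0, [0, 0, -0.01], 0],
    [0, [0, 0, -0.005], 0],
    [0, [0, 0, -0.0025], 0],
    [0, [0, 0, 0], 0],
    [0, [0, 0, 0], 0]
  ]
}}

```text
time_s: 23.82
tool_pos: [0.5442, 0.2615, 0.1097]
eef_rot: [2.397, 2.031, 0.003]
contact_force: [1.1, 2.1, 5.1]
width: 0.183
grasp_force: 40.0
```

```bash
python3 -c "from h import *;st()"
```

```text
t 23.82 p [0.5442, 0.2615, 0.1097] psi -9.45 q6 30.2 w 0.183 g 40.0 F [1.1, 2.1, 5.1] M [0.16, -0.19, 0.0]
```

Emit:
{"api": "play_rows", "payload": {
  "targets": [
    [0.33, [0, 0, 0], 0],
    [0.33, [0, 0, 0], 0],
    [0.33, [0, 0, 0], 0],
    [0.33, [0, 0, 0.01], 0],
    [0.33, [0, 0, 0.03], 0],
    [0.33, [0, 0, 0.04], 0],
    [0.5, [0, 0, 0.04], 0],
    [0.5, [0.0005, -0.0382, 0], 0.92],
    [0.5, [0.0005, -0.0382, 0], 0.92],
    [0.5, [0.0005, -0.0382, 0], 0.92],
    [0.5, [0.0005, -0.0382, 0], 0.92],
    [0.5, [0.0005, -0.0382, 0], 0.92],
    [0.5, [0.0005, -0.0382, 0], 0.92],
    [0.5, [0.0005, -0.0382, 0], 0.92],
    [0.5, [0.0005, -0.0382, 0], 0.92],
    [0.5, [0.0005, -0.0382, 0], 0.92],
    [0.5, [0.0005, -0.0382, 0], 0.92],
    [0.5, [0.0005, -0.0382, 0], 0.92],
    [0.5, [0.0005, -0.0382, 0], 0.92],
    [0.5, [0.0005, -0.0382, 0], 0.92]
  ]
}}

```text
time_s: 25.48
tool_pos: [0.5495, -0.2376, 0.2297]
eef_rot: [2.172, 2.27, 0.0]
contact_force: [0.4, 0.3, 0.4]
width: 0.5
grasp_force: 0.0
```

Emit:
{"api": "play_rows", "payload": {
  "targets": [
    [0.5, [0.0005, -0.0382, -0.02], 0.92],
    [0.5, [0.0005, -0.0382, -0.02], 0.92],
    [0.5, [0, 0, -0.02], 0],
    [0.5, [0, 0, 0], 0],
    [0.5, [0, 0, 0], 0],
    [0.5, [0, 0, 0], 0]
  ]
}}

```text
time_s: 25.98
tool_pos: [0.5514, -0.3089, 0.1718]
eef_rot: [2.135, 2.304, 0.001]
contact_force: [-0.5, 0.7, 0.3]
width: 0.499
grasp_force: 0.0
```

```bash
python3 - <<'E'
from h import *
st(); im=camera("top"); cv2.imwrite("pics/top6.png",im)
for n in["old_c","new0_c","tray"]: print(n,[(np.round(r["pixel"]).tolist(),round(r["conf"],2)) for r in nets.find_in(n,"top")])
print(caps(im,[(465,180,510,212)],[.109]))
a=im[150:280,180:350];b=im[150:280,430:520]
cv2.imwrite("pics/z8.png",cv2.resize(np.hstack([a,b]),None,fx=3,fy=3,interpolation=cv2.INTER_CUBIC))
E
```

```text
t 25.98 p [0.5514, -0.3089, 0.1718] psi 4.37 q6 -38.3 w 0.499 g 0.0 F [-0.5, 0.7, 0.3] M [-0.09, 0.04, 0.03]
old_c [([333.0, 243.0], 0.81), ([160.0, 192.0], 0.72)]
new0_c [([473.0, 196.0], 0.79)]
tray [([334.0, 250.0], 0.89), ([460.0, 140.0], 0.44)]
[([0.5527, -0.3228], 89.1, [0.0191, 0.0204])]
```

View pics/z8.png

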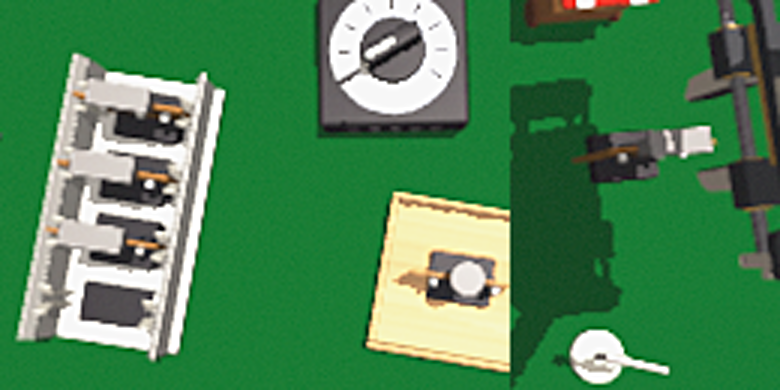

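Three cards are seated and only the nearest slot is free. Card B hasn't moved, so I'll grasp it now.

Emit:
{"api": "play_rows", "payload": {
  "targets": [
    [0.5, [0.0002, -0.0025, -0.03], 0],
    [0.5, [0, 0, -0.025], 0],
    [0.5, [0, 0, -0.016], 0],
    [0.5, [0, 0, 0], 0],
    [0, [0, 0, 0], 0],
    [0, [0, 0, 0], 0],
    [0, [0, 0, 0], 0],
    [0, [0, 0, 0], 0],
    [0, [0, 0, 0], 0],
    [0, [0, 0, 0], 0],
    [0, [0, 0, 0], 0],
    [0, [0, 0, 0], 0]
  ],
  "squeeze": 40
}}

```text
time_s: 27.18
tool_pos: [0.5522, -0.3126, 0.1009]
eef_rot: [2.134, 2.302, 0.001]
contact_force: [1.2, 1.0, 6.5]
width: 0.187
grasp_force: 40.0
```

```bash
python3 -c "from h import *;st()"
```

```text
t 27.18 p [0.5522, -0.3126, 0.1009] psi 4.33 q6 -38.5 w 0.187 g 40.0 F [1.2, 1.0, 6.5] M [-0.02, -0.12, -0.04]
```

Emit:
{"api": "play_rows", "payload": {
  "targets": [
    [0, [0, 0, 0.01], 0],
    [0, [0, 0, 0.03], 0],
    [0, [0, 0, 0.04], 0],
    [0, [0, 0, 0.04], 0],
    [0, [-0.0067, 0.0369, 0.014], -0.865],
    [0, [-0.0067, 0.0369, 0.01], -0.865],
    [0, [-0.0067, 0.0369, 0], -0.865],
    [0, [-0.0067, 0.0369, 0], -0.865],
    [0, [-0.0067, 0.0369, 0], -0.865],
    [0, [-0.0067, 0.0369, 0], -0.865],
    [0, [-0.0067, 0.0369, 0], -0.865],
    [0, [-0.0067, 0.0369, 0], -0.865],
    [0, [-0.0067, 0.0369, 0], -0.865],
    [0, [-0.0067, 0.0369, 0], -0.865],
    [0, [-0.0067, 0.0369, 0], -0.865],
    [0, [-0.0067, 0.0369, 0], -0.865],
    [0, [-0.0067, 0.0369, 0], -0.865],
    [0, [-0.0067, 0.0369, 0], -0.865],
    [0, [-0.0067, 0.0369, 0], -0.865],
    [0, [-0.0067, 0.0369, 0], -0.865]
  ]
}}

```text
time_s: 28.85
tool_pos: [0.4428, 0.2797, 0.2434]
eef_rot: [-2.399, -2.029, 0.002]
contact_force: [1.6, -0.1, -1.7]
width: 0.185
grasp_force: 40.0
```

Emit:
{"api": "play_rows", "payload": {
  "targets": [
    [0, [0, 0, -0.02], 0],
    [0, [0, 0, -0.02], 0],
    [0, [0, 0, 0], 0],
    [0, [0, 0, 0], 0],
    [0, [0, 0, 0], 0]
  ]
}}

```text
time_s: 29.27
tool_pos: [0.4442, 0.278, 0.2043]
eef_rot: [2.398, 2.029, 0.0]
contact_force: [0.4, -0.5, -2.7]
width: 0.186
grasp_force: 40.0
```

```bash
python3 -c "from h import *;st()"
```

```text
t 29.27 p [0.4442, 0.278, 0.2043] psi -9.54 q6 36.0 w 0.186 g 40.0 F [0.4, -0.5, -2.7] M [-0.12, 0.07, -0.04]
```

Emit:
{"api": "play_rows", "payload": {
  "targets": [
    [0, [0.0011, -0.0006, -0.02], 0],
    [0, [0, 0, -0.013], 0],
    [0, [0, 0, -0.01], 0],
    [0, [0, 0, -0.006], 0],
    [0, [0, 0, -0.005], 0],
    [0, [0, 0, 0], 0],
    [0, [0, 0, 0], 0]
  ]
}}

```text
time_s: 29.85
tool_pos: [0.4453, 0.2777, 0.1496]
eef_rot: [2.398, 2.029, 0.0]
contact_force: [1.6, -0.6, -3.0]
width: 0.185
grasp_force: 40.0
```

```bash
python3 -c "from h import *;st()"
```

```text
t 29.85 p [0.4453, 0.2777, 0.1496] psi -9.52 q6 35.9 w 0.185 g 40.0 F [1.6, -0.6, -3.0] M [-0.13, -0.28, -0.04]
```

Emit:
{"api": "play_rows", "payload": {
  "targets": [
    [0, [0, 0, -0.012], 0],
    [0, [0, 0, -0.012], 0],
    [0, [0, 0, -0.01], 0],
    [0, [0, 0, -0.005], 0],
    [0, [0, 0, -0.0022], 0],
    [0, [0, 0, 0], 0],
    [0, [0, 0, 0], 0]
  ]
}}

```text
time_s: 30.43
tool_pos: [0.4456, 0.278, 0.1088]
eef_rot: [2.398, 2.03, 0.002]
contact_force: [-0.6, -1.8, 5.9]
width: 0.182
grasp_force: 40.0
```

```bash
python3 -c "from h import *;st()"
```

```text
t 30.43 p [0.4456, 0.278, 0.1088] psi -9.51 q6 35.9 w 0.182 g 40.0 F [-0.6, -1.8, 5.9] M [-0.28, -0.04, -0.11]
```

Emit:
{"api": "play_rows", "payload": {
  "targets": [
    [0.33, [0, 0, 0], 0],
    [0.33, [0, 0, 0], 0],
    [0.33, [0, 0, 0], 0],
    [0.33, [0, 0, 0.01], 0],
    [0.33, [0, 0, 0.03], 0],
    [0.33, [0, 0, 0.04], 0],
    [0.5, [0, 0, 0.04], 0],
    [0.6, [0.0239, -0.0273, 0], 4.81],
    [0.6, [0.0239, -0.0273, 0], 4.81],
    [0.6, [0.0239, -0.0273, 0], 4.81],
    [0.6, [0.0239, -0.0273, 0], 4.81],
    [0.6, [0.0239, -0.0273, 0], 4.81],
    [0.6, [0.0239, -0.0273, 0], 4.81],
    [0.6, [0.0239, -0.0273, 0], 4.81],
    [0.6, [0.0239, -0.0273, 0], 4.81],
    [0.6, [0, 0, -0.03], 0],
    [0.6, [0, 0, -0.03], 0],
    [0.6, [0, 0, 0], 0],
    [0.6, [0, 0, 0], 0],
    [0.6, [0, 0, 0], 0]
  ]
}}

```text
time_s: 32.1
tool_pos: [0.6366, 0.0597, 0.1699]
eef_rot: [1.594, 2.706, 0.001]
contact_force: [-0.4, 0.6, 0.7]
width: 0.601
grasp_force: 0.0
```

```bash
python3 - <<'E'
from h import *
st(); a=camera("top"); b=camera("scene"); cv2.imwrite("pics/top7.png",a)
b=cv2.resize(b[120:320,220:440],None,fx=2,fy=2); a=cv2.resize(a[150:280,180:360],None,fx=2,fy=2)
a=cv2.copyMakeBorder(a,0,b.shape[0]-a.shape[0],0,0,cv2.BORDER_CONSTANT)
cv2.imwrite("pics/z9.png",np.hstack([a,b]))
E
```

```text
t 32.1 p [0.6366, 0.0597, 0.1699] psi 29.0 q6 -28.2 w 0.601 g 0.0 F [-0.4, 0.6, 0.7] M [-0.09, 0.01, 0.02]
```

View pics/z9.png

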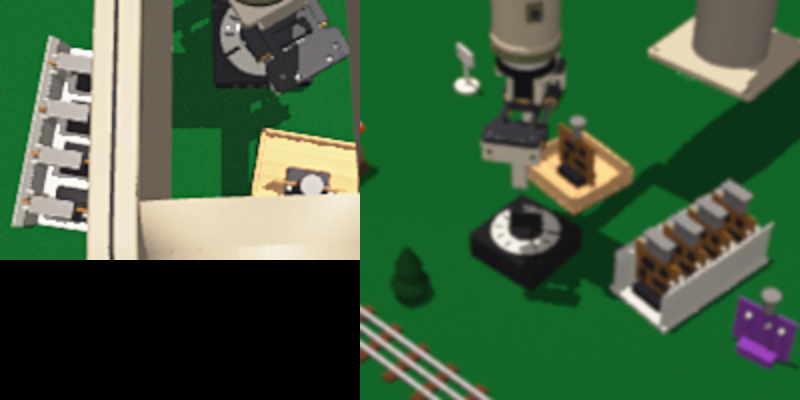

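All four cards are level in the rack and the old card is in the tray. Next is the dial.

Emit:
{"api": "play_rows", "payload": {
  "targets": [
    [0.6, [0, -0.0004, -0.035], 0],
    [0.6, [0, 0, -0.03], 0],
    [0.6, [0, 0, -0.018], 0],
    [0.6, [0, 0, -0.0074], 0],
    [0.6, [0, 0, 0], 0],
    [0, [0, 0, 0], 0],
    [0, [0, 0, 0], 0],
    [0, [0, 0, 0], 0],
    [0, [0, 0, 0], 0],
    [0, [0, 0, 0], 0],
    [0, [0, 0, 0], 0],
    [0, [0, 0, 0], 0],
    [0, [0, 0, 0], 0],
    [0, [0, 0, 0], 0],
    [0, [0, 0, 0], 0]
  ],
  "squeeze": 25
}}

```text
time_s: 33.45
tool_pos: [0.6369, 0.0591, 0.0781]
eef_rot: [1.595, 2.706, 0.001]
contact_force: [4.0, 1.5, 0.5]
width: 0.136
grasp_force: 24.9
```

```bash
python3 -c "from h import *;st()"
```

```text
t 33.45 p [0.6369, 0.0591, 0.0781] psi 28.98 q6 -28.3 w 0.136 g 24.9 F [4.0, 1.5, 0.5] M [0.23, -0.64, 0.06]
```

Turn −90° (3 clicks), release.

Emit:
{"api": "play_rows", "payload": {
  "targets": [
    [0, [0, 0, 0], -6.5],
    [0, [0, 0, 0], -6.5],
    [0, [0, 0, 0], -6.5],
    [0, [0, 0, 0], -6.5],
    [0, [0, 0, 0], -6.5],
    [0, [0, 0, 0], -6.5],
    [0, [0, 0, 0], -6.5],
    [0, [0, 0, 0], -6.5],
    [0, [0, 0, 0], -6.5],
    [0, [0, 0, 0], -6.5],
    [0, [0, 0, 0], -6.5],
    [0, [0, 0, 0], -6.5],
    [0, [0, 0, 0], -6.5],
    [0, [0, 0, 0], -5],
    [0, [0, 0, 0], 0],
    [0, [0, 0, 0], 0]
  ]
}}

```text
time_s: 34.78
tool_pos: [0.6363, 0.0593, 0.0781]
eef_rot: [-3.037, -0.804, -0.0]
contact_force: [-0.3, 2.4, 3.7]
width: 0.138
grasp_force: 24.9
```

```bash
python3 -c "from h import *;st()"
```

```text
t 34.78 p [0.6363, 0.0593, 0.0781] psi -60.35 q6 61.1 w 0.138 g 24.9 F [-0.3, 2.4, 3.7] M [0.49, 0.17, 0.1]
```

Emit:
{"api": "play_rows", "payload": {
  "targets": [
    [0.6, [0, 0, 0], 0],
    [0.6, [0, 0, 0], 0],
    [0.6, [0, 0, 0], 0],
    [0.6, [0, 0, 0.03], 0],
    [0.6, [0, 0, 0.03], 0],
    [0.6, [0, 0, 0], 6.9],
    [0.6, [0, 0, 0], 6.9],
    [0.6, [0, 0, 0], 6.9],
    [0.6, [0, 0, 0], 6.9],
    [0.6, [0, 0, 0], 6.9],
    [0.6, [0, 0, 0], 6.9],
    [0.6, [0, 0, 0], 6.9],
    [0.6, [0, 0, 0], 6.9],
    [0.6, [0, 0, 0], 6.9],
    [0.6, [0, 0, 0], 6.9],
    [0.6, [0, 0, 0], 6.9],
    [0.6, [0, 0, 0], 6.9],
    [0.6, [0, 0, 0], 6.9],
    [0.6, [0, 0, 0], 6.9],
    [0.6, [0, 0, 0], 6.9]
  ]
}}

```text
time_s: 36.45
tool_pos: [0.636, 0.0586, 0.1373]
eef_rot: [-1.244, -2.884, 0.001]
contact_force: [0.4, 0.4, 1.2]
width: 0.597
grasp_force: 0.0
```

Emit:
{"api": "play_rows", "payload": {
  "targets": [
    [0.6, [0, 0, 0], 6.95],
    [0.6, [0, 0, 0], 6.95],
    [0.6, [0, 0, 0], 6.95],
    [0.6, [0, 0, 0], 6.95],
    [0.6, [0, 0, 0], 6.95],
    [0.6, [0, 0, 0], 6.95],
    [0.6, [0, 0, 0], 6.95],
    [0.6, [0, 0, 0], 6.95],
    [0.6, [0, 0, 0], 6.95],
    [0.6, [0, 0, 0], 6.95],
    [0.6, [0, 0, 0], 6.95],
    [0.6, [0, 0, 0], 0],
    [0.6, [0, 0, 0], 0]
  ]
}}

```text
time_s: 37.53
tool_pos: [0.636, 0.0587, 0.1374]
eef_rot: [0.792, -3.039, 0.0]
contact_force: [-0.7, 0.2, 0.7]
width: 0.6
grasp_force: 0.0
```

```bash
python3 -c "from h import *;st()"
```

```text
t 37.53 p [0.636, 0.0587, 0.1374] psi 119.22 q6 -118.5 w 0.6 g 0.0 F [-0.7, 0.2, 0.7] M [-0.01, 0.01, 0.03]
```

Emit:
{"api": "play_rows", "payload": {
  "targets": [
    [0.6, [0.0003, 0.0006, -0.03], 0],
    [0.6, [0, 0, -0.02], 0],
    [0.6, [0, 0, -0.009], 0],
    [0.6, [0, 0, 0], 0],
    [0, [0, 0, 0], 0],
    [0, [0, 0, 0], 0],
    [0, [0, 0, 0], 0],
    [0, [0, 0, 0], 0],
    [0, [0, 0, 0], 0],
    [0, [0, 0, 0], 0],
    [0, [0, 0, 0], 0],
    [0, [0, 0, 0], 0],
    [0, [0, 0, 0], 0],
    [0, [0, 0, 0], 0]
  ]
}}

```text
time_s: 38.7
tool_pos: [0.6367, 0.0596, 0.0791]
eef_rot: [-0.798, 3.038, -0.0]
contact_force: [-0.8, 0.7, 2.9]
width: 0.137
grasp_force: 25.0
```

```bash
python3 -c "from h import *;st()"
```

```text
t 38.7 p [0.6367, 0.0596, 0.0791] psi 119.43 q6 -118.7 w 0.137 g 25.0 F [-0.8, 0.7, 2.9] M [0.13, 0.2, 0.12]
```

Emit:
{"api": "play_rows", "payload": {
  "targets": [
    [0, [0, 0, 0], -6.5],
    [0, [0, 0, 0], -6.5],
    [0, [0, 0, 0], -6.5],
    [0, [0, 0, 0], -6.5],
    [0, [0, 0, 0], -6.5],
    [0, [0, 0, 0], -6.5],
    [0, [0, 0, 0], -6.5],
    [0, [0, 0, 0], -6.5],
    [0, [0, 0, 0], -6.5],
    [0, [0, 0, 0], -6.5],
    [0, [0, 0, 0], -6.5],
    [0, [0, 0, 0], -6],
    [0, [0, 0, 0], -5],
    [0, [0, 0, 0], -4],
    [0, [0, 0, 0], -2],
    [0, [0, 0, 0], 0],
    [0, [0, 0, 0], 0]
  ]
}}

```text
time_s: 40.12
tool_pos: [0.6367, 0.0595, 0.0791]
eef_rot: [1.547, 2.734, 0.0]
contact_force: [-0.3, 0.0, 3.9]
width: 0.139
grasp_force: 25.0
```

```bash
python3 -c "from h import *;st()"
```

```text
t 40.12 p [0.6367, 0.0595, 0.0791] psi 30.99 q6 -30.2 w 0.139 g 25.0 F [-0.3, 0.0, 3.9] M [-0.09, 0.31, -0.1]
```

Now I'll release, rise, and move clear sideways at height to look at the result.

Emit:
{"api": "play_rows", "payload": {
  "targets": [
    [0.6, [0, 0, 0], 0],
    [0.6, [0, 0, 0], 0],
    [0.6, [0, 0, 0], 0],
    [0.6, [0, 0, 0.03], 0],
    [0.6, [0, 0, 0.04], 0],
    [0.6, [0, 0, 0.04], 0],
    [0.6, [0, 0, 0.04], 0],
    [0.6, [0, -0.04, 0], 0],
    [0.6, [0, -0.04, 0], 0],
    [0.6, [0, -0.04, 0], 0],
    [0.6, [0, -0.04, 0], 0],
    [0.6, [0, -0.04, 0], 0],
    [0.6, [0, -0.04, 0], 0],
    [0.6, [0, -0.04, 0], 0],
    [0.6, [0, -0.04, 0], 0],
    [0.6, [0, 0, 0], 0],
    [0.6, [0, 0, 0], 0]
  ]
}}

```text
time_s: 41.53
tool_pos: [0.6358, -0.2631, 0.2278]
eef_rot: [-1.553, -2.73, 0.0]
contact_force: [-0.3, -0.2, -0.4]
width: 0.601
grasp_force: 0.0
```

```bash
python3 - <<'E'
from h import *
st(); im=camera("top"); cv2.imwrite("pics/top8.png",im)
cv2.imwrite("pics/z10.png",cv2.resize(im[130:280,180:380],None,fx=4,fy=4,interpolation=cv2.INTER_CUBIC))
E
```

```text
t 41.53 p [0.6358, -0.2631, 0.2278] psi 30.72 q6 -57.5 w 0.601 g 0.0 F [-0.3, -0.2, -0.4] M [-0.02, 0.06, -0.04]
```

View pics/z10.png

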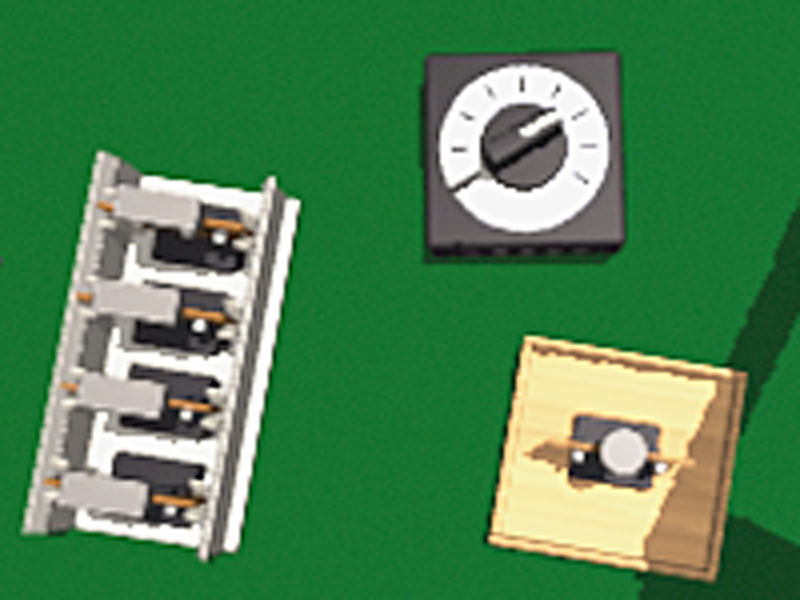

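The pointer at (545,120) is directly opposite the off tick, so the dial is at click 6. The four rack cards are seated, the old card is in the tray, and the arm is clear.

```bash
python3 -c "from h import *;print(sign_off())"
```

```text
the job is handed in; nothing more can be done
None
```

The job is handed in: the dial is at click 6, the old card is in the scrap tray, all three new cards are fully home in the rack, and the card that stays is still in its slot. I judged this from the last camera picture and arm readings, because the hand-in gave no verdict.

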